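# Weigh down the glued laminate patches

## Task

Three patches of white laminate have just been glued over chips in the desk and must be weighted while the glue sets. Stack the three round steel slugs centred on the square patch, widest at the bottom and narrowest on top; lay the long steel bar centred on the long strip, and the short steel block centred on the small oblong patch, each lying along its patch. Set every weight down gently without dropping it, and leave the magnifier where it lies.

Things in the scene. Friction and masses are not known exactly. Their poses are not given: they have to be found in the camera images.
- slug_wide: widest round bare steel slug: upright solid cylinder 58 mm in diameter, 22 mm high, about 0.45 kg; origin at the centre of its underside, z up; stands on the desk (desk top z = 0)
- slug_mid: middle round bare steel slug: upright solid cylinder 44 mm in diameter, 24 mm high, about 0.28 kg; origin at the centre of its underside, z up; stands on the desk
- slug_narrow: narrowest round bare steel slug: upright solid cylinder 30 mm in diameter, 28 mm high, about 0.16 kg; origin at the centre of its underside, z up; stands on the desk
- bar_long: long square steel bar 80 x 24 x 24 mm (x, y, z) lying on the desk, about 0.36 kg; origin at the centre of its underside, x along its length, z up
- block_short: short steel block 40 x 24 x 24 mm (x, y, z) lying on the desk, about 0.18 kg; origin at the centre of its underside, x along its length, z up
- patch_square: square patch of white laminate 84 x 84 mm, 3 mm thick, fixed to the desk, where the slugs are stacked; origin at the centre of its underside at desk level, so its top is 3 mm above the origin
- strip_long: long strip of white laminate 110 x 42 mm (x, y), 3 mm thick, fixed to the desk, for the long bar; origin at the centre of its underside at desk level, x along its length
- patch_small: small oblong patch of white laminate 64 x 42 mm (x, y), 3 mm thick, fixed to the desk, for the short block; origin at the centre of its underside at desk level, x along its length
- magnifier: glass magnifier in a brass ring with a wooden handle, lying loose and flat, 130 mm long, ring 67 mm across and 9 mm thick, handle 12 mm thick; origin at desk level midway along its length, x from the handle (end at -63 mm) to the ring (centre at +33 mm); to be left alone

How it is judged:
At the end, for the whole second after the job is handed in: Wide slug within 12 mm of the square patch's centre, middle on wide and narrow on middle within 10 mm, all level (0.1 rad); long bar and short block flat on their patches within 12 mm of centre, along them within 0.2 and 0.25 rad; all released and at rest (horizontal distance between slug_wide and patch_square below 0.012 m and z of slug_wide in the frame of patch_square between -0.001 and 0.007 m and angle between each of slug_wide, slug_mid, slug_narrow, bar_long, block_short's own z axis and vertical below 0.1 rad and horizontal distance between slug_mid and slug_wide below 0.01 m and z of slug_mid in the frame of slug_wide between 0.018 and 0.026 m and horizontal distance between slug_narrow and slug_mid below 0.01 m and z of slug_narrow in the frame of slug_mid between 0.02 and 0.028 m and horizontal distance between bar_long and strip_long below 0.012 m and z of bar_long in the frame of strip_long between -0.001 and 0.007 m and angle between the x axis of bar_long and the x axis of strip_long, either way round below 0.2 rad and horizontal distance between block_short and patch_small below 0.012 m and z of block_short in the frame of patch_small between -0.001 and 0.007 m and angle between the x axis of block_short and the x axis of patch_small, either way round below 0.25 rad and linear speed of each of slug_wide, slug_mid, slug_narrow, bar_long, block_short below 0.02 m/s); the robot touches nothing.
It fails at once if the magnifier is shifted by more than 20 mm (distance of magnifier from where it was at the start of the episode above 0.02 m).
It fails at once if a weight is dropped (moves free of the fingers faster than 0.7 m/s, a fall of about 25 mm) ((linear speed of slug_wide above 0.7 m/s and contact force between slug_wide and the fingers below 0.05 N) or (linear speed of slug_mid above 0.7 m/s and contact force between slug_mid and the fingers below 0.05 N) or (linear speed of slug_narrow above 0.7 m/s and contact force between slug_narrow and the fingers below 0.05 N) or (linear speed of bar_long above 0.7 m/s and contact force between bar_long and the fingers below 0.05 N) or (linear speed of block_short above 0.7 m/s and contact force between block_short and the fingers below 0.05 N)).
It also fails if it takes over 128 s, if anything falls off the work surface, if the arm or the gripper's body presses on something with over 40 N, if the wrist force passes 120 N, or if a joint passes its speed limit or range.

## Robot

A 6-joint arm with a two-finger parallel gripper is mounted at the origin on the work surface. World frame = base frame: x ahead of the robot, y to its left, z up, the work surface at z = 0. Lengths are in m, angles in rad, forces in N, time in s.
With the tool pointing down it reaches from about 0.2 to 0.875 m from the base axis. Payload 3.4 kg.
Tool frame: the origin (TCP) lies at the very end of the fingers, on their centre line; the grasp point (between the pads) lies 19 mm behind it; z points along the fingers, y is the line along which they close (so a half turn about z gives the same grasp; the last joint's range is limited). The gripper opens to 94 mm and grips with 3 to 60 N. Pads are 16 mm wide; open, the fingers measure 119 mm over their backs; the gripper's body (75 mm by 177 mm) begins 78 mm behind the grasp point.
Start: joints at [1.059, 0.276, 1.505, -0, 1.361, -0.121], TCP at [0.219, 0.532, 0.205] pointing down, gripper open.
Joint ranges: [-2.89, 2.89], [-0.75, 2.08], [0.22, 2.7], [-1.18, 4.32], [0.11, 2.71], [-2.7, 2.7]. Speed limits (rad/s): [2.57, 2.57, 3.14, 3.14, 3.14, 3.14].

## Interface

Orientations are given as a 3x3 rotation matrix whose columns are the frame's x, y, z axes.
In Python, from workcell import * gives the robot as it stands. The module is installed in compiled form; this text tells all that it offers.
- The arm moves only by the tool step_arm, never from a script. Its argument "rows" is a list of rows, each a list of 2 entries, a list of its own where there are three numbers: the shift along the tool's x, y, z in units of 5 cm (1.0 is 5 cm), then the turn, a rotation vector about the tool's x, y, z in units of pi/4 rad (1.0 is pi/4 rad). In form: [[[dx, dy, dz], [rx, ry, rz]], ...]. A call has 1 to 20 rows; each row shifts and turns the commanded pose from where the row before left it, along the tool's axes as they then stand; what a row does not reach is not made up. A row lasts 1/8 s, in which the tool goes at most 62.5 mm and 10.7 degrees, less where a joint would pass 70% of its speed; a pose out of reach is approached as far as the arm can. A call with a number of a shift or a turn outside -1 to 1 is refused whole. A call with a gripper value outside its range is refused whole. "claw" is the closure in counts, from 0 (fully open) to 255 (shut), set as the call begins (left out, the last holds). The fingers move at their own pace and stop on an object; "grip_force" is the grip in N (left out, the last holds). Time passes only in rows, so rows that do not move let the fingers close. It gives the time, the measured TCP pose, the force, the opening and the grip force at its end, in the units of the state.
- read_state(): the state, without advancing time (a new reading comes with each control period).
- get_image(name): name is "scene" or "top" or "wrist"; returns (picture, depth): 384x512x3 uint8, red, green, blue; 384x512 float32, m along the optical axis (not along the pixel's ray), 0 where there is no reading.
- camera_params(name): a dict with "K" (3x3 intrinsics, pixels), "cam_to_world" (4x4, takes a point from camera to world coordinates); the wrist camera has in their place "hand_eye" (4x4, takes a point from camera to tool coordinates, whose origin is the TCP and whose axes are the flange's). Camera axes: x right, y down, z forward; pixel columns grow to the right and rows downward; lengths in m; the calibration is good to about 2 mm. A picture is of the moment at which its call begins: read the wrist's pose just before it. camera_params takes no time and is no camera call.
- finish_job(): hands the job in; it is judged then, once.
The state is a dict: "t": time; "joint_pos": joint angles; "joint_velocities": joint speeds; "joint_efforts": joint torques, N m; "tcp_pos": TCP position; "tcp_rot": TCP orientation; "ft_force": force on the tool from outside, world axes, zero at the start; "wrist_torque": the same for the moment, N m; "width": opening from 0.0 (shut) to 1.0 (fully open); "gripper_force": force on a finger pad.
Only numpy, scipy, OpenCV 4.12 (cv2) and the standard library are available. Lean on these libraries where they do the work, as an engineer would, in place of code of your own. Each camera call takes 0.05 s, during which the arm holds its last target. There are 200 camera calls.

## Working session

There is one attempt and no reset: what is moved stays moved. The work goes in short steps, Python scripts to look and compute and a tool call to move; the robot and the scene stay as the last step left them, time stands still between calls to the robot, and variables do not carry over. Pictures are saved under pics/ and viewed, at most 15 in all, crops included, and the job is handed in when it is done.

Besides the shell and the picture viewer there is one more tool, called after "Request:" as a command line: name --argument value ..., lists and objects as JSON in quotes. step_arm: Moves the arm, as the interface text tells. Its arguments: {"type":"object","properties":{"rows":{"type":"array","items":{"type":"array"}},"claw":{"type":"number"},"grip_force":{"type":"number"}},"required":["rows"]}

```bash
mkdir -p pics
python3 - <<'E'
from workcell import *
import cv2,numpy as np
s=read_state();print({k:np.round(v,3).tolist() for k,v in s.items()})
for n in("top","scene"):
    im,d=get_image(n);np.savez(f"{n}.npz",im=im,d=d);cv2.imwrite(f"pics/{n}0.png",im[:,:,::-1])
    p=camera_params(n);print(n,p["K"].tolist(),np.round(p["cam_to_world"],4).tolist())
print(np.round(camera_params("wrist")["hand_eye"],4).tolist())
E
```

```text
{'t': 0.0, 'joint_pos': [1.059, 0.277, 1.506, 0.0, 1.361, -0.121], 'joint_velocities': [-0.0, -0.0, 0.001, 0.002, 0.001, 0.001], 'joint_efforts': [0.001, -40.459, -23.723, 0.071, 0.034, -0.0], 'tcp_pos': [0.219, 0.531, 0.205], 'tcp_rot': [[-0.925, 0.381, -0.001], [0.381, 0.925, -0.002], [0.0, -0.002, -1.0]], 'ft_force': [0.372, 0.033, 0.345], 'wrist_torque': [-0.011, -0.032, 0.01], 'gripper_force': 0.0, 'width': 1.0}
top [[410.4203233718136, 0.0, 252.82677334834722], [0.0, 410.4203233718136, 192.04030538276552], [0.0, 0.0, 1.0]] [[-0.0295, -0.9822, 0.1857, 0.2437], [-0.9996, 0.0285, -0.0082, 0.0089], [0.0028, -0.1859, -0.9826, 1.3728], [0.0, 0.0, 0.0, 1.0]]
scene [[464.6523261058623, 0.0, 249.85241739138948], [0.0, 464.6523261058623, 195.0655187128453], [0.0, 0.0, 1.0]] [[-0.0071, 0.8195, -0.573, 1.1719], [0.9998, -0.0039, -0.018, 0.0284], [-0.017, -0.573, -0.8194, 0.9857], [0.0, 0.0, 0.0, 1.0]]
[[-0.0007, -0.9592, -0.2827, 0.0815], [1.0, -0.0005, -0.0008, -0.0007], [0.0006, -0.2827, 0.9592, -0.1805], [0.0, 0.0, 0.0, 1.0]]
```

View pics/top0.png

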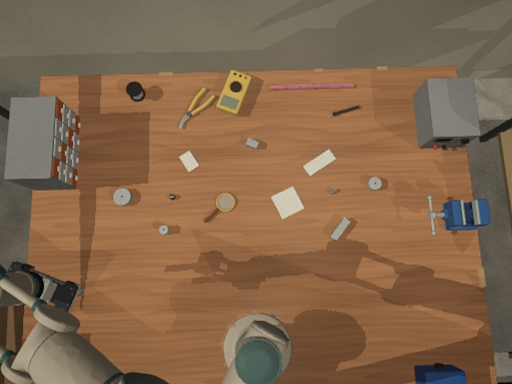

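View pics/scene0.png

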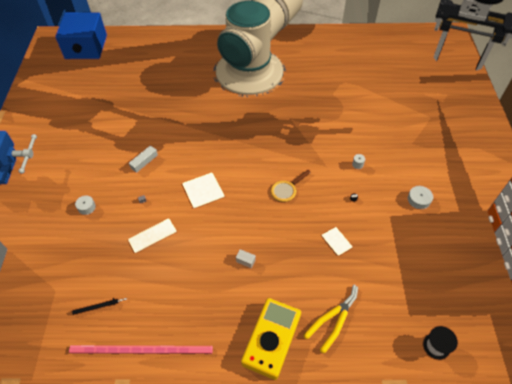

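Top view: wide slug (122,197), mid slug (375,184), narrow slug (163,230), bar (341,229), block (252,143), square patch (288,202), strip (320,162), small patch (189,161), and magnifier around (222,205). The scene view shows the same things, with the wide slug at (420,197) and the bar at (143,158).

```bash
cat > h.py <<'E'
import cv2,numpy as np
def cast(uv,K,T,z):
    uv=np.atleast_2d(np.asarray(uv,float))
    r=np.c_[uv,np.ones(len(uv))]@np.linalg.inv(K).T@T[:3,:3].T
    return T[:3,3]+r*((z-T[2,3])/r[:,2])[:,None]
def mask(im,sat=75,val=90):
    h=cv2.cvtColor(im,cv2.COLOR_RGB2HSV)
    return ((h[...,1]<sat)&(h[...,2]>val)).astype(np.uint8)
def blob(m,seed,R=30):
    n,l,st,c=cv2.connectedComponentsWithStats(m,connectivity=4)
    ids=[i for i in range(1,n) if st[i,4]>15 and np.hypot(*(c[i]-seed))<R]
    i=min(ids,key=lambda i:np.hypot(*(c[i]-seed)))
    return (l==i).astype(np.uint8)
def meas(b,K,T,z):
    """centre, long-axis angle, sizes (from moments/minAreaRect) on plane z"""
    v,u=np.nonzero(b);P=cast(np.c_[u,v],K,T,z)[:,:2]
    c=P.mean(0);(rc,sz,a)=cv2.minAreaRect((P*1000).astype(np.float32))
    if sz[0]<sz[1]:a+=90;sz=sz[::-1]
    return c,np.array(rc)/1000,(a+90)%180-90,np.array(sz)
E
python3 - <<'E'
from workcell import *
from h import *
S=dict(wide=((122,197),(420,197),.022),mid=((375,184),(85,204),.024),nar=((163,230),(359,161),.028),bar=((341,229),(143,158),.024),block=((252,143),(246,259),.024),sq=((288,202),(203,190),.003),strip=((320,162),(153,235),.003),small=((189,161),(337,241),.003))
for j,n in enumerate(("top","scene")):
    f=np.load(n+".npz");im=f["im"];p=camera_params(n);m=mask(im)
    for k,s in S.items():
        try:
            b=blob(m,s[j],12);c,rc,a,sz=meas(b,p["K"],p["cam_to_world"],s[2]);print(n,k,b.sum(),c.round(4),rc.round(4),round(a,1),sz.round(0))
        except Exception as e:print(n,k,e, cv2.cvtColor(im,cv2.COLOR_RGB2HSV)[s[j][1],s[j][0]])
    print(cast((222,205) if j==0 else (290,186),p["K"],p["cam_to_world"],.005).round(3))
E
```

```text
top wide 258 [0.4966 0.4352] [0.4964 0.4342] 62.2 [62. 56.]
top mid 153 [ 0.5168 -0.4103] [ 0.5178 -0.4104] 88.3 [48. 41.]
top nar 77 [0.3818 0.2937] [0.3817 0.2939] 0.5 [30. 29.]
top bar 198 [ 0.3674 -0.2846] [ 0.3675 -0.2847] -39.2 [82. 26.]
top block 98 [ 0.6688 -0.0041] [ 0.6691 -0.0039] 65.8 [42. 29.]
top sq 645 [ 0.4644 -0.1179] [ 0.4649 -0.1181] -65.1 [87. 86.]
top strip 407 [ 0.6011 -0.2339] [ 0.6012 -0.2341] -57.8 [113.  43.]
top small 240 [0.6187 0.215 ] [0.619  0.2147] 32.4 [66. 44.]
[[0.461 0.103 0.005]]
scene wide 418 [0.5049 0.4339] [0.5051 0.4331] -34.6 [68. 56.]
scene mid 273 [ 0.5263 -0.4065] [ 0.5264 -0.4068] 31.7 [57. 43.]
scene nar 129 [0.3934 0.2929] [0.393  0.2934] -15.4 [47. 27.]
scene bar 355 [ 0.3771 -0.2809] [ 0.3768 -0.2806] -38.8 [86. 40.]
scene block 205 [ 0.6759 -0.0022] [ 0.6758 -0.0025] 65.8 [42. 30.]
scene sq 860 [ 0.4669 -0.1161] [ 0.4661 -0.116 ] 24.9 [85. 85.]
scene strip 671 [ 0.6025 -0.2321] [ 0.602  -0.2322] -58.3 [110.  43.]
scene small 414 [0.6199 0.2164] [0.6194 0.2162] 32.4 [65. 42.]
[[0.458 0.111 0.005]]
```

Request:
step_arm --rows '[[[-0.4,0.04,0.2],[0,0,0]],[[-0.74,0.04,0.2],[0,0,0]],[[-0.8,0.04,0.2],[0,0,0]],[[-0.8,0.04,0.2],[0,0,0]],[[-0.8,0.04,0.2],[0,0,0]],[[-0.8,0.04,0.2],[0,0,0]],[[-0.8,0.04,0.2],[0,0,0]],[[-0.5,0.04,0.2],[0,0,0]],[[-0.28,0.02,0.1],[0,0,0]],[[0,0,0],[0,0,0]],[[0,0,0],[0,0,0]]]'

```text
t: 1.48
tcp_pos: [0.4982, 0.4352, 0.1208]
tcp_rot: [[-0.925, 0.38, -0.0], [0.38, 0.925, 0.001], [0.001, 0.0, -1.0]]
ft_force: [0.9, 0.7, -0.0]
width: 0.999
gripper_force: 0.0
```

```bash
cat >> h.py <<'E'
from workcell import *
def wrist():
    s=read_state();T=np.eye(4);T[:3,:3]=s["tcp_rot"];T[:3,3]=s["tcp_pos"]
    im,d=get_image("wrist");p=camera_params("wrist")
    return s,im,p["K"],T@p["hand_eye"]
def yaw(R):return np.degrees(np.arctan2(R[1,1],R[0,1]))
def go(s,p,y=None):
    """turn to tool-y angle y (deg, mod 180) then shift: in row units"""
    R=np.array(s["tcp_rot"]);y0=yaw(R);dy=0
    if y is not None: dy=(y-y0+90)%180-90
    c,n=np.cos(np.radians(dy)),np.sin(np.radians(dy));R2=np.array([[c,-n,0],[n,c,0],[0,0,1]])@R
    print("pos",np.round(s["tcp_pos"],4),"yaw",round(y0,1),"t",round(s["t"],2),"| turn z",round(-dy/45,3),"shift",(R2.T@(np.array(p)-s["tcp_pos"])/.05).round(3))
def proj(P,K,T):
    q=np.linalg.inv(T)@np.r_[P,1];q=K@q[:3];return q[:2]/q[2]
def look(P,name,R=60,sat=75,val=90):
    """refine object near P (x,y,ztop) from wrist"""
    s,im,K,T=wrist();cv2.imwrite(f"pics/{name}.png",im[:,:,::-1])
    uv=proj(P,K,T);b=blob(mask(im,sat,val),uv,R)
    c,rc,a,sz=meas(b,K,T,P[2]);print("exp px",uv.round(),"c",c.round(4),"rc",rc.round(4),"ang",round(a,1),"sz",sz.round(0));return s,im,K,T,b
E
python3 - <<'E'
from h import *
s,*_=look((.498,.434,.022),"w1")
go(s,(.498,.434,.005))
E
```

```text
exp px [256. 195.] c [0.4965 0.4371] rc [0.4974 0.4373] ang -49.4 sz [60. 57.]
pos [0.4982 0.4352 0.1208] yaw 67.7 t 1.48 | turn z 0.0 shift [-0.006 -0.025  2.317]
```

View pics/w1.png

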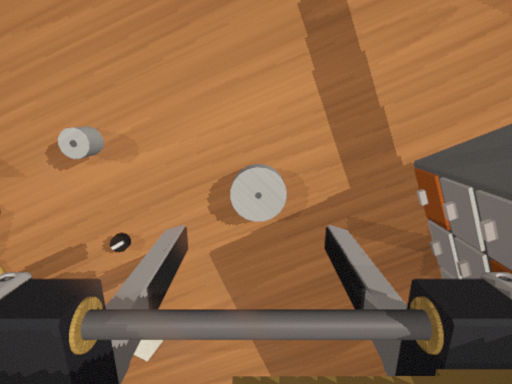

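The wide slug is at (258,193), between the fingers; the box at right is clear. Descend and grip.

Request:
step_arm --rows '[[[0.01,0.01,0.4],[0,0,0]],[[0.01,0,0.6],[0,0,0]],[[0.01,0,0.6],[0,0,0]],[[0,0,0.4],[0,0,0]],[[0,0,0.2],[0,0,0]],[[0,0,0.1],[0,0,0]],[[0,0,0],[0,0,0]]]'

```text
t: 2.4
tcp_pos: [0.4981, 0.4361, 0.006]
tcp_rot: [[-0.925, 0.381, 0.001], [0.381, 0.925, 0.001], [-0.0, 0.001, -1.0]]
ft_force: [1.0, 0.3, 0.3]
width: 0.999
gripper_force: 0.0
```

Request:
step_arm --rows '[[[0,0,0],[0,0,0]],[[0,0,0],[0,0,0]],[[0,0,0],[0,0,0]],[[0,0,0],[0,0,0]],[[0,0,0],[0,0,0]],[[0,0,0],[0,0,0]]]' --claw 255 --grip_force 40

```text
t: 3.15
tcp_pos: [0.4985, 0.4362, 0.0057]
tcp_rot: [[-0.925, 0.381, 0.001], [0.381, 0.925, 0.001], [-0.0, 0.001, -1.0]]
ft_force: [-0.1, 1.3, 0.5]
width: 0.612
gripper_force: 40.0
```

Request:
step_arm --rows '[[[0,0,-0.3],[0,0,0]],[[0,0,-0.6],[0,0,0]],[[0,0,-0.5],[0,0,0]],[[-0.14,-0.4,-0.2],[0,0,0]],[[-0.24,-0.7,0],[0,0,0]],[[-0.31,-0.9,0],[0,0,0]],[[-0.31,-0.9,0],[0,0,0]],[[-0.31,-0.9,0],[0,0,0]],[[-0.31,-0.9,0],[0,0,0]],[[-0.31,-0.9,0],[0,0,0]],[[-0.31,-0.9,0],[0,0,0]],[[-0.31,-0.9,0],[0,0,0]],[[-0.31,-0.9,0],[0,0,0]],[[-0.31,-0.9,0],[0,0,0]],[[-0.24,-0.7,0],[0,0,0]],[[-0.14,-0.4,0],[0,0,0]],[[-0.05,-0.18,0],[0,0,0]],[[0,0,0],[0,0,0]],[[0,0,0],[0,0,0]]]'

```text
t: 5.52
tcp_pos: [0.4642, -0.1165, 0.0853]
tcp_rot: [[-0.925, 0.38, -0.001], [0.38, 0.925, 0.001], [0.001, 0.0, -1.0]]
ft_force: [1.1, -0.1, -4.4]
width: 0.61
gripper_force: 40.0
```

Run:
```python
from h import *
s,im,K,T=wrist();cv2.imwrite("pics/w2.png",im[:,:,::-1])
go(s,(.4655,-.117,.009))
print(proj((.4655,-.117,.003),K,T),proj(np.array(s["tcp_pos"])+[0,0,.016],K,T))
```

```text
pos [ 0.4642 -0.1165  0.0853] yaw 67.6 t 5.53 | turn z 0.0 shift [-2.900e-02 -1.000e-03  1.526e+00]
[256.78492306 201.18367743] [257.2812569 245.6307957]
```

View pics/w2.png

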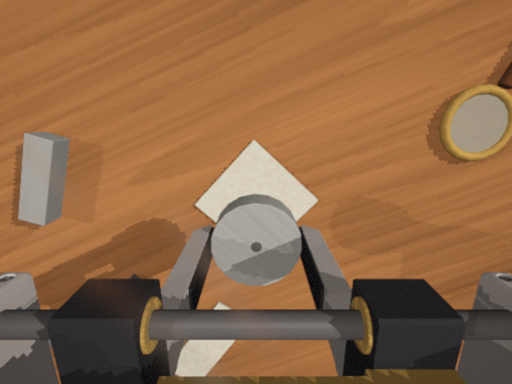

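The held slug's hole is at (256,247) as expected, and the patch centre is at about (256,202), as predicted. Lower and release.

Request:
step_arm --rows '[[[-0.03,0,0.3],[0,0,0]],[[0,0,0.5],[0,0,0]],[[0,0,0.35],[0,0,0]],[[0,0,0.2],[0,0,0]],[[0,0,0.1],[0,0,0]],[[0,0,0.05],[0,0,0]],[[0,0,0.03],[0,0,0]],[[0,0,0],[0,0,0]]]'

```text
t: 6.58
tcp_pos: [0.4665, -0.1181, 0.0093]
tcp_rot: [[-0.925, 0.381, 0.001], [0.381, 0.925, -0.0], [-0.001, 0.0, -1.0]]
ft_force: [-0.5, -0.5, -4.2]
width: 0.612
gripper_force: 40.0
```

Request:
step_arm --rows '[[[0,0,0],[0,0,0]],[[0,0,0],[0,0,0]],[[0,0,0],[0,0,0]],[[0,0,0],[0,0,0]]]' --claw 0

```text
t: 7.08
tcp_pos: [0.4664, -0.118, 0.0092]
tcp_rot: [[-0.925, 0.381, 0.001], [0.381, 0.925, -0.0], [-0.001, 0.0, -1.0]]
ft_force: [-0.7, -0.3, 0.5]
width: 0.982
gripper_force: 0.0
```

Request:
step_arm --rows '[[[0,0,-0.3],[0,0,0]],[[0,0,-0.6],[0,0,0]],[[0,0,-0.8],[0,0,0]],[[0,0,-0.5],[0,0,0]],[[0,0,-0.2],[0,0,0]],[[0,0,0],[0,0,0]],[[0,0,0],[0,0,0]]]'

```text
t: 7.95
tcp_pos: [0.4654, -0.1176, 0.1278]
tcp_rot: [[-0.925, 0.381, -0.002], [0.381, 0.925, 0.001], [0.002, 0.0, -1.0]]
ft_force: [0.0, 0.2, -0.3]
width: 0.999
gripper_force: 0.0
```

Run:
```python
from h import *
s,im,K,T=wrist();cv2.imwrite("pics/w3.png",im[:,:,::-1])
g=cv2.cvtColor(im,cv2.COLOR_RGB2HSV);
for P in [(.4655,-.117,.003),(.4655,-.117,.025)]:
    u=proj(P,K,T);print(u)
crop=cv2.resize(im[100:300,150:370,::-1],None,fx=2.5,fy=2.5);cv2.imwrite("pics/w3c.png",crop)
go(s,(.523,-.4095,.12))
```

```text
[257.29030156 188.54691061]
[257.38272009 193.99848519]
pos [ 0.4654 -0.1176  0.1278] yaw 67.6 t 7.95 | turn z 0.0 shift [-3.29  -4.958  0.147]
```

View pics/w3c.png

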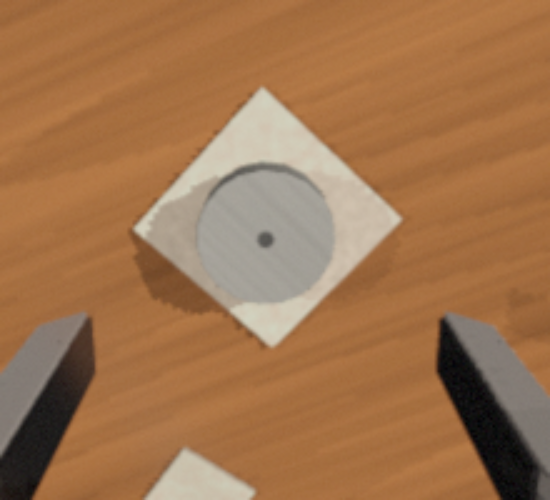

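The slug's hole is at full-frame (256,196) and the patch centre at (257,188), about 2 mm off centre after accounting for height. That is well within tolerance. Next, the mid slug.

Request:
step_arm --rows '[[[-0.26,-0.4,0.05],[0,0,0]],[[-0.44,-0.7,0.05],[0,0,0]],[[-0.57,-0.9,0.05],[0,0,0]],[[-0.57,-0.9,0],[0,0,0]],[[-0.57,-0.9,0],[0,0,0]],[[-0.44,-0.7,0],[0,0,0]],[[-0.25,-0.4,0],[0,0,0]],[[-0.08,-0.1,0],[0,0,0]],[[0,0,0],[0,0,0]],[[0,0,0],[0,0,0]]]'

```text
t: 9.25
tcp_pos: [0.5178, -0.4083, 0.1212]
tcp_rot: [[-0.925, 0.38, -0.001], [0.38, 0.925, 0.001], [0.001, 0.001, -1.0]]
ft_force: [-0.1, -0.1, 0.1]
width: 1.0
gripper_force: 0.0
```

Run:
```python
from h import *
s,*_=look((.5175,-.4095,.024),"w4")
go(s,(.5175,-.4095,.005))
```

```text
exp px [255. 196.] c [ 0.5175 -0.4123] rc [ 0.5173 -0.4122] ang -22.4 sz [47. 43.]
pos [ 0.5178 -0.4083  0.1212] yaw 67.7 t 9.25 | turn z 0.0 shift [-0.006 -0.027  2.325]
```

Request:
step_arm --rows '[[[-0.01,-0.05,0.4],[0,0,0]],[[0,0,0.6],[0,0,0]],[[0,0,0.6],[0,0,0]],[[0,0,0.4],[0,0,0]],[[0,0,0.2],[0,0,0]],[[0,0,0.1],[0,0,0]],[[0,0,0],[0,0,0]]]'

```text
t: 10.18
tcp_pos: [0.5178, -0.4122, 0.0069]
tcp_rot: [[-0.925, 0.381, 0.001], [0.381, 0.925, -0.0], [-0.001, -0.0, -1.0]]
ft_force: [0.1, -0.4, 0.9]
width: 1.003
gripper_force: 0.0
```

Request:
step_arm --rows '[[[0,0,0],[0,0,0]],[[0,0,0],[0,0,0]],[[0,0,0],[0,0,0]],[[0,0,0],[0,0,0]],[[0,0,0],[0,0,0]],[[0,0,0],[0,0,0]],[[0,0,0],[0,0,0]]]' --claw 255

```text
t: 11.05
tcp_pos: [0.5176, -0.412, 0.0064]
tcp_rot: [[-0.925, 0.381, 0.0], [0.381, 0.925, 0.0], [0.0, 0.0, -1.0]]
ft_force: [0.5, 1.5, 0.4]
width: 0.461
gripper_force: 40.0
```

Request:
step_arm --rows '[[[0,0,-0.3],[0,0,0]],[[0,0,-0.6],[0,0,0]],[[0,0,-0.5],[0,0,0]],[[0.26,0.4,-0.2],[0,0,0]],[[0.44,0.7,0],[0,0,0]],[[0.57,0.9,0],[0,0,0]],[[0.57,0.9,0],[0,0,0]],[[0.57,0.9,0],[0,0,0]],[[0.44,0.7,0],[0,0,0]],[[0.25,0.4,0],[0,0,0]],[[0.08,0.15,0],[0,0,0]],[[0,0,0],[0,0,0]],[[0,0,0],[0,0,0]]]'

```text
t: 12.68
tcp_pos: [0.467, -0.1188, 0.0865]
tcp_rot: [[-0.924, 0.381, 0.0], [0.381, 0.924, -0.0], [-0.0, -0.0, -1.0]]
ft_force: [-1.1, -0.2, -2.4]
width: 0.459
gripper_force: 40.0
```

Run:
```python
from h import *
s,im,K,T=wrist();cv2.imwrite("pics/w5.png",im[:,:,::-1])
go(s,(.467,-.118,.0314))
print(proj((.467,-.118,.025),K,T),proj(np.array(s["tcp_pos"])+[0,0,.0176],K,T))
cv2.imwrite("pics/w5c.png",cv2.resize(im[100:300,150:370,::-1],None,fx=2.5,fy=2.5))
```

```text
pos [ 0.467  -0.1188  0.0865] yaw 67.6 t 12.68 | turn z 0.0 shift [0.006 0.016 1.101]
[257.81770419 206.30526534] [257.26976013 246.81008284]
```

View pics/w5c.png

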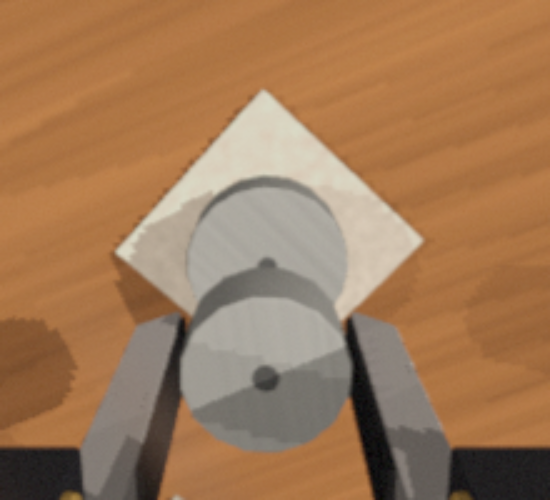

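Wide slug's hole is at (257,206) as predicted. The held mid slug sits about 4 px low, around 2.5 mm along tool −x, so I'll correct x by +0.05.

Request:
step_arm --rows '[[[0.05,0.01,0.3],[0,0,0]],[[0,0,0.35],[0,0,0]],[[0,0,0.25],[0,0,0]],[[0,0,0.1],[0,0,0]],[[0,0,0.06],[0,0,0]],[[0,0,0.03],[0,0,0]],[[0,0,0.01],[0,0,0]],[[0,0,0],[0,0,0]],[[0,0,0],[0,0,0]]]'

```text
t: 13.85
tcp_pos: [0.4647, -0.1167, 0.0317]
tcp_rot: [[-0.925, 0.381, 0.0], [0.381, 0.925, -0.0], [-0.0, 0.0, -1.0]]
ft_force: [-0.1, 0.0, -2.5]
width: 0.461
gripper_force: 40.0
```

Request:
step_arm --rows '[[[0,0,0.01],[0,0,0]],[[0,0,0.01],[0,0,0]],[[0,0,0],[0,0,0]]]'

```text
t: 14.22
tcp_pos: [0.4648, -0.1168, 0.0313]
tcp_rot: [[-0.925, 0.381, 0.001], [0.381, 0.925, -0.0], [-0.001, 0.0, -1.0]]
ft_force: [-1.9, -0.3, 5.7]
width: 0.457
gripper_force: 40.0
```

Request:
step_arm --rows '[[[0,0,0],[0,0,0]],[[0,0,0],[0,0,0]],[[0,0,0],[0,0,0]],[[0,0,0],[0,0,0]]]' --claw 0

```text
t: 14.72
tcp_pos: [0.4646, -0.1167, 0.0304]
tcp_rot: [[-0.925, 0.381, -0.0], [0.381, 0.925, 0.0], [0.0, 0.0, -1.0]]
ft_force: [-0.6, 0.4, -0.0]
width: 0.852
gripper_force: 0.0
```

Request:
step_arm --rows '[[[0,0,-0.3],[0,0,0]],[[0,0,-0.6],[0,0,0]],[[0,0,-0.6],[0,0,0]],[[0,0,-0.4],[0,0,0]],[[0,0,-0.1],[0,0,0]],[[0,0,0],[0,0,0]],[[0,0,0],[0,0,0]]]'

```text
t: 15.6
tcp_pos: [0.4639, -0.1164, 0.1294]
tcp_rot: [[-0.925, 0.381, -0.002], [0.381, 0.925, 0.001], [0.002, 0.0, -1.0]]
ft_force: [0.5, 0.8, -0.8]
width: 1.001
gripper_force: 0.0
```

Run:
```python
from h import *
s,im,K,T=wrist();cv2.imwrite("pics/w6.png",im[:,:,::-1])
print(proj((.467,-.118,.025),K,T),proj((.4655,-.1175,.049),K,T))
cv2.imwrite("pics/w6c.png",cv2.resize(im[100:300,150:370,::-1],None,fx=2.5,fy=2.5))
go(s,(.382,.293,.12))
```

```text
[256.53607048 196.88440446] [256.46815548 202.41885366]
pos [ 0.4639 -0.1164  0.1294] yaw 67.6 t 15.6 | turn z 0.0 shift [4.633 6.948 0.199]
```

View pics/w6c.png

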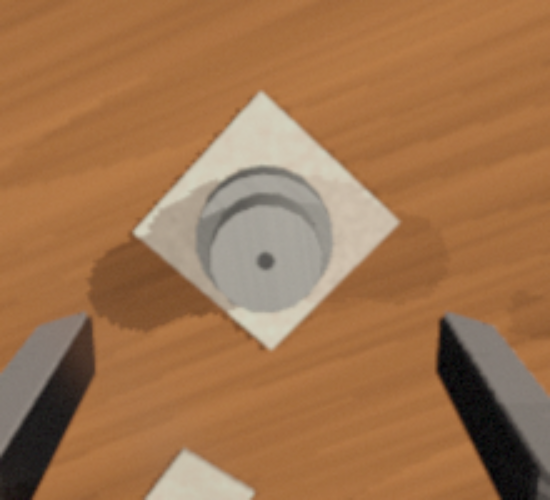

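Mid slug's hole is at (256,204), in line with the wide slug below. Next, the narrow slug.

Request:
step_arm --rows '[[[0.25,0.4,0.05],[0,0,0]],[[0.47,0.7,0.05],[0,0,0]],[[0.6,0.9,0.05],[0,0,0]],[[0.6,0.9,0.05],[0,0,0]],[[0.6,0.9,0],[0,0,0]],[[0.6,0.9,0],[0,0,0]],[[0.6,0.9,0],[0,0,0]],[[0.47,0.7,0],[0,0,0]],[[0.3,0.45,0],[0,0,0]],[[0.14,0.2,0],[0,0,0]],[[0,0,0],[0,0,0]],[[0,0,0],[0,0,0]]]'

```text
t: 17.15
tcp_pos: [0.383, 0.2917, 0.1202]
tcp_rot: [[-0.924, 0.382, -0.0], [0.382, 0.924, -0.001], [0.0, -0.001, -1.0]]
ft_force: [0.1, 0.3, 0.4]
width: 1.005
gripper_force: 0.0
```

Run:
```python
from h import *
s,*_=look((.382,.293,.028),"w7")
go(s,(.382,.293,.009))
```

```text
exp px [258. 195.] c [0.3807 0.2958] rc [0.3807 0.296 ] ang -22.5 sz [33. 30.]
pos [0.383  0.2917 0.1202] yaw 67.6 t 17.15 | turn z 0.0 shift [0.027 0.018 2.225]
```

Request:
step_arm --rows '[[[0.02,0.06,0.4],[0,0,0]],[[0,0,0.6],[0,0,0]],[[0,0,0.6],[0,0,0]],[[0,0,0.35],[0,0,0]],[[0,0,0.17],[0,0,0]],[[0,0,0.1],[0,0,0]],[[0,0,0],[0,0,0]]]'

```text
t: 18.08
tcp_pos: [0.3835, 0.2958, 0.0098]
tcp_rot: [[-0.924, 0.381, 0.001], [0.381, 0.924, 0.0], [-0.0, 0.001, -1.0]]
ft_force: [0.2, 0.1, -0.5]
width: 1.005
gripper_force: 0.0
```

Request:
step_arm --rows '[[[0,0,0],[0,0,0]],[[0,0,0],[0,0,0]],[[0,0,0],[0,0,0]],[[0,0,0],[0,0,0]],[[0,0,0],[0,0,0]],[[0,0,0],[0,0,0]],[[0,0,0],[0,0,0]],[[0,0,0],[0,0,0]]]' --claw 255 --grip_force 25

```text
t: 19.08
tcp_pos: [0.3831, 0.2959, 0.0095]
tcp_rot: [[-0.925, 0.381, -0.0], [0.381, 0.925, 0.0], [0.0, 0.0, -1.0]]
ft_force: [0.3, -0.0, -0.2]
width: 0.314
gripper_force: 25.0
```

Request:
step_arm --rows '[[[0,0,-0.3],[0,0,0]],[[0,0,-0.6],[0,0,0]],[[0,0,-0.7],[0,0,0]],[[-0.25,-0.4,-0.4],[0,0,0]],[[-0.47,-0.7,0],[0,0,0]],[[-0.6,-0.9,0],[0,0,0]],[[-0.6,-0.9,0],[0,0,0]],[[-0.6,-0.9,0],[0,0,0]],[[-0.6,-0.9,0],[0,0,0]],[[-0.6,-0.9,0],[0,0,0]],[[-0.47,-0.7,0],[0,0,0]],[[-0.3,-0.45,0],[0,0,0]],[[-0.15,-0.2,0],[0,0,0]],[[-0.07,-0.07,0],[0,0,0]],[[0,0,0],[0,0,0]],[[0,0,0],[0,0,0]]]'

```text
t: 21.08
tcp_pos: [0.4668, -0.1172, 0.1094]
tcp_rot: [[-0.925, 0.38, -0.0], [0.38, 0.925, 0.001], [0.001, 0.0, -1.0]]
ft_force: [-0.1, -0.0, -2.7]
width: 0.313
gripper_force: 25.0
```

Run:
```python
from h import *
s,im,K,T=wrist();cv2.imwrite("pics/w8.png",im[:,:,::-1])
go(s,(.467,-.118,.0585))
print(proj((.467,-.118,.049),K,T),proj(np.array(s["tcp_pos"])+[0,0,.0185],K,T))
cv2.imwrite("pics/w8c.png",cv2.resize(im[100:300,150:370,::-1],None,fx=2.5,fy=2.5))
```

```text
pos [ 0.4668 -0.1172  0.1094] yaw 67.7 t 21.07 | turn z 0.0 shift [-0.01  -0.013  1.018]
[256.17729225 207.56214724] [257.29913676 247.43662216]
```

View pics/w8c.png

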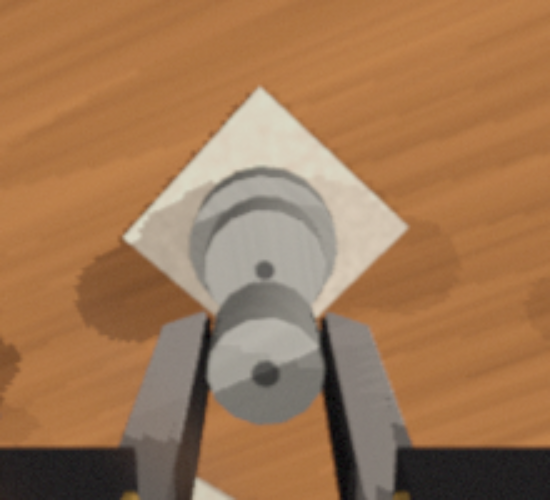

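Mid slug's hole at (256,208) matches the prediction, and the held slug's hole at (256,249) is about 1 mm low. Lower with a small correction.

Request:
step_arm --rows '[[[0.02,0,0.3],[0,0,0]],[[0,0,0.3],[0,0,0]],[[0,0,0.2],[0,0,0]],[[0,0,0.1],[0,0,0]],[[0,0,0.06],[0,0,0]],[[0,0,0.04],[0,0,0]],[[0,0,0.02],[0,0,0]],[[0,0,0],[0,0,0]],[[0,0,0],[0,0,0]]]'

```text
t: 22.25
tcp_pos: [0.4663, -0.118, 0.0586]
tcp_rot: [[-0.925, 0.381, 0.0], [0.381, 0.925, -0.0], [-0.0, 0.0, -1.0]]
ft_force: [0.3, -0.1, -2.0]
width: 0.316
gripper_force: 25.0
```

Request:
step_arm --rows '[[[0,0,0.01],[0,0,0]],[[0,0,0.005],[0,0,0]],[[0,0,0],[0,0,0]]]'

```text
t: 22.62
tcp_pos: [0.4664, -0.118, 0.0584]
tcp_rot: [[-0.925, 0.381, 0.001], [0.381, 0.925, -0.0], [-0.001, 0.0, -1.0]]
ft_force: [-0.4, 0.6, 5.7]
width: 0.313
gripper_force: 25.0
```

Request:
step_arm --rows '[[[0,0,0],[0,0,0]],[[0,0,0],[0,0,0]],[[0,0,0],[0,0,0]],[[0,0,0],[0,0,0]]]' --claw 0

```text
t: 23.12
tcp_pos: [0.4662, -0.1179, 0.0576]
tcp_rot: [[-0.925, 0.381, -0.0], [0.381, 0.925, 0.0], [0.0, 0.0, -1.0]]
ft_force: [-0.1, -0.1, -0.0]
width: 0.703
gripper_force: 0.0
```

Request:
step_arm --rows '[[[0,0,-0.3],[0,0,0]],[[0,0,-0.6],[0,0,0]],[[0,0,-0.6],[0,0,0]],[[0,0,-0.3],[0,0,0]],[[0,0,0],[0,0,0]],[[0,0,0],[0,0,0]]]'

```text
t: 23.88
tcp_pos: [0.4655, -0.1177, 0.1466]
tcp_rot: [[-0.925, 0.381, -0.002], [0.381, 0.925, 0.001], [0.002, 0.0, -1.0]]
ft_force: [0.3, 0.2, -0.4]
width: 1.0
gripper_force: 0.0
```

Run:
```python
from h import *
s,im,K,T=wrist()
print(proj((.467,-.118,.049),K,T),proj((.467,-.118,.077),K,T))
cv2.imwrite("pics/w9c.png",cv2.resize(im[100:300,150:370,::-1],None,fx=2.5,fy=2.5))
go(s,(.3675,-.2846,.12),51.)
print(yaw(np.array(s["tcp_rot"])))
```

```text
[257.05188782 196.94252836] [257.16015945 205.57233688]
pos [ 0.4655 -0.1177  0.1466] yaw 67.6 t 23.88 | turn z 0.369 shift [-0.58  -3.828  0.531]
67.60751594859352
```

View pics/w9c.png

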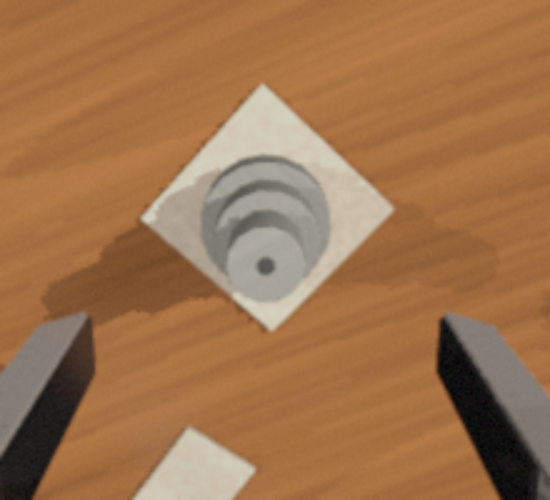

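Narrow slug's hole is at (256,206), matching the prediction: the stack is aligned. Next, the bar.

Request:
step_arm --rows '[[[0,0,0],[0,0,0.185]],[[0,0,0],[0,0,0.185]],[[0,0,0],[0,0,0]],[[-0.06,-0.4,0.05],[0,0,0]],[[-0.11,-0.7,0.1],[0,0,0]],[[-0.14,-0.9,0.1],[0,0,0]],[[-0.12,-0.85,0.1],[0,0,0]],[[-0.08,-0.6,0.1],[0,0,0]],[[-0.05,-0.3,0.05],[0,0,0]],[[-0.02,-0.08,0.03],[0,0,0]],[[0,0,0],[0,0,0]],[[0,0,0],[0,0,0]]]'

```text
t: 25.42
tcp_pos: [0.3687, -0.2842, 0.1213]
tcp_rot: [[-0.778, 0.629, 0.0], [0.629, 0.778, 0.0], [-0.0, 0.0, -1.0]]
ft_force: [0.2, 0.7, -0.4]
width: 0.996
gripper_force: 0.0
```

Run:
```python
from h import *
s,im,K,T,b=look((.3685,-.284,.024),"w10")
go(s,(.3685,-.284,.005),51)
```

```text
exp px [256. 195.] c [ 0.3667 -0.2842] rc [ 0.3682 -0.2854] ang -38.8 sz [82. 24.]
pos [ 0.3687 -0.2842  0.1213] yaw 51.0 t 25.43 | turn z 0.001 shift [0.005 0.    2.326]
```

View pics/w10.png

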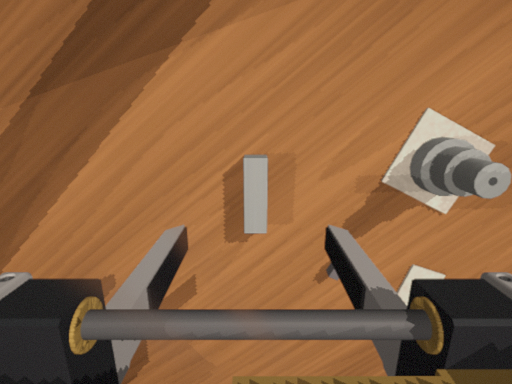

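Bar is centred at (256,195), aligned with the pads. Descend and grip.

Request:
step_arm --rows '[[[0,-0.01,0.4],[0,0,0]],[[0,0,0.6],[0,0,0]],[[0,0,0.6],[0,0,0]],[[0,0,0.4],[0,0,0]],[[0,0,0.2],[0,0,0]],[[0,0,0.1],[0,0,0]],[[0,0,0],[0,0,0]]]'

```text
t: 26.35
tcp_pos: [0.3681, -0.2855, 0.0064]
tcp_rot: [[-0.777, 0.63, 0.0], [0.63, 0.777, -0.0], [-0.001, 0.0, -1.0]]
ft_force: [0.3, 0.1, -0.4]
width: 0.996
gripper_force: 0.0
```

Request:
step_arm --rows '[[[0,0,0],[0,0,0]],[[0,0,0],[0,0,0]],[[0,0,0],[0,0,0]],[[0,0,0],[0,0,0]],[[0,0,0],[0,0,0]],[[0,0,0],[0,0,0]],[[0,0,0],[0,0,0]],[[0,0,0],[0,0,0]],[[0,0,0],[0,0,0]]]' --claw 255 --grip_force 45

```text
t: 27.48
tcp_pos: [0.3679, -0.2852, 0.0062]
tcp_rot: [[-0.777, 0.63, 0.0], [0.63, 0.777, 0.0], [0.0, 0.0, -1.0]]
ft_force: [0.5, 0.8, -0.6]
width: 0.255
gripper_force: 45.0
```

Request:
step_arm --rows '[[[0,0,-0.3],[0,0,0]],[[0,0,-0.6],[0,0,0]],[[0,0,-0.5],[0,0,0]],[[0,0,-0.2],[0,0,0]],[[0,0,0],[0,0,0]]]'

```text
t: 28.1
tcp_pos: [0.3677, -0.2853, 0.0861]
tcp_rot: [[-0.777, 0.63, 0.0], [0.63, 0.777, -0.0], [-0.0, 0.0, -1.0]]
ft_force: [-0.0, 0.1, -4.1]
width: 0.25
gripper_force: 45.0
```

Run:
```python
from h import *
s=read_state()
go(s,(.6016,-.233,.085),32)
```

```text
pos [ 0.3677 -0.2853  0.0861] yaw 51.0 t 28.1 | turn z 0.421 shift [-1.592  4.521  0.023]
```

Request:
step_arm --rows '[[[0,0,0],[0,0,0.14]],[[0,0,0],[0,0,0.14]],[[0,0,0],[0,0,0.14]],[[0,0,0],[0,0,0]],[[-0.12,0.35,0],[0,0,0]],[[-0.25,0.7,0],[0,0,0]],[[-0.32,0.9,0],[0,0,0]],[[-0.32,0.9,0],[0,0,0]],[[-0.25,0.75,0],[0,0,0]],[[-0.2,0.5,0],[0,0,0]],[[-0.1,0.3,0],[0,0,0]],[[-0.03,0.12,0.01],[0,0,0]],[[0,0,0],[0,0,0]],[[0,0,0],[0,0,0]]]'

```text
t: 29.85
tcp_pos: [0.6005, -0.2329, 0.0857]
tcp_rot: [[-0.53, 0.848, -0.001], [0.848, 0.53, 0.0], [0.001, -0.001, -1.0]]
ft_force: [0.2, 0.4, -3.0]
width: 0.249
gripper_force: 45.0
```

Run:
```python
from h import *
s,im,K,T=wrist();cv2.imwrite("pics/w11.png",im[:,:,::-1])
go(s,(.6016,-.233,.0092),32)
print(proj((.6016,-.233,.003),K,T),proj(np.array(s["tcp_pos"])+[0,0,.018],K,T))
a=np.radians(-58);e=np.array([np.cos(a),np.sin(a)])*.055
for g in(1,-1):print(proj((.6016+g*e[0],-.233+g*e[1],.003),K,T))
```

```text
pos [ 0.6005 -0.2329  0.0857] yaw 32.0 t 29.85 | turn z 0.001 shift [-0.014  0.018  1.53 ]
[256.92866283 200.00282642] [256.00931978 246.64366729]
[256.88098973 251.44976987]
[256.98202759 142.41366049]
```

View pics/w11.png

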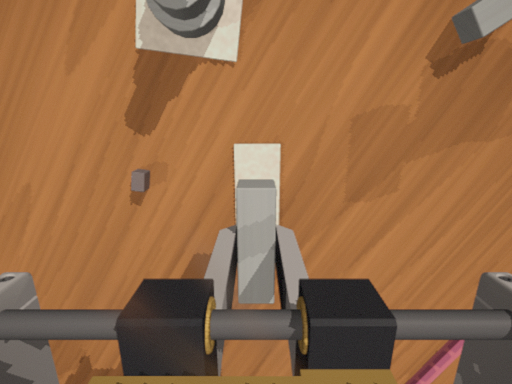

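The strip's far end is at v=144 (predicted 142), centred at u=257. The bar is aligned, with its top spanning v≈187–303. Lower.

Request:
step_arm --rows '[[[-0.02,0.02,0.3],[0,0,0]],[[0,0,0.5],[0,0,0]],[[0,0,0.35],[0,0,0]],[[0,0,0.2],[0,0,0]],[[0,0,0.1],[0,0,0]],[[0,0,0.05],[0,0,0]],[[0,0,0.02],[0,0,0]],[[0,0,0.01],[0,0,0]],[[0,0,0],[0,0,0]],[[0,0,0],[0,0,0]]]'

```text
t: 31.15
tcp_pos: [0.603, -0.2331, 0.0094]
tcp_rot: [[-0.531, 0.847, 0.0], [0.847, 0.531, -0.0], [-0.0, 0.0, -1.0]]
ft_force: [-0.3, -0.2, -3.4]
width: 0.252
gripper_force: 45.0
```

Request:
step_arm --rows '[[[0,0,0.01],[0,0,0]],[[0,0,0.005],[0,0,0]],[[0,0,0],[0,0,0]]]'

```text
t: 31.52
tcp_pos: [0.6031, -0.2332, 0.0092]
tcp_rot: [[-0.531, 0.847, 0.001], [0.847, 0.531, -0.0], [-0.001, 0.0, -1.0]]
ft_force: [-2.5, 1.3, 3.8]
width: 0.25
gripper_force: 45.0
```

Request:
step_arm --rows '[[[0,0,0],[0,0,0]],[[0,0,0],[0,0,0]],[[0,0,0],[0,0,0]],[[0,0,0],[0,0,0]]]' --claw 0

```text
t: 32.02
tcp_pos: [0.603, -0.2331, 0.0083]
tcp_rot: [[-0.531, 0.847, 0.0], [0.847, 0.531, 0.0], [0.0, 0.0, -1.0]]
ft_force: [0.2, -0.9, -0.1]
width: 0.645
gripper_force: 0.0
```

Request:
step_arm --rows '[[[0,0,-0.3],[0,0,0]],[[0,0,-0.6],[0,0,0]],[[0,0,-0.8],[0,0,0]],[[0,0,-0.5],[0,0,0]],[[0,0,-0.2],[0,0,0]],[[0,0,0],[0,0,0]],[[0,0,0],[0,0,0]]]'

```text
t: 32.9
tcp_pos: [0.6021, -0.2327, 0.1272]
tcp_rot: [[-0.531, 0.848, -0.002], [0.848, 0.531, 0.001], [0.002, -0.001, -1.0]]
ft_force: [0.1, 0.9, -0.5]
width: 1.001
gripper_force: 0.0
```

Run:
```python
from h import *
s,im,K,T=wrist()
a=np.radians(-58);e=np.array([np.cos(a),np.sin(a)])
c=np.array([.6016,-.233])
for L,z in((.055,.003),(.04,.027)):
    for g in(1,-1):print(proj((*(c+g*e*L),z),K,T).round(1))
cv2.imwrite("pics/w12c.png",cv2.resize(im[100:300,150:370,::-1],None,fx=2.5,fy=2.5))
# block angle 66 -> tool y -24
go(s,(.669,-.0035,.12),-24)
```

```text
[255.5 234.3]
[255.5 137.9]
[255.5 230.6]
[255.5 155.5]
pos [ 0.6021 -0.2327  0.1272] yaw 32.1 t 32.9 | turn z 1.246 shift [ 4.731 -0.642  0.155]
```

View pics/w12c.png

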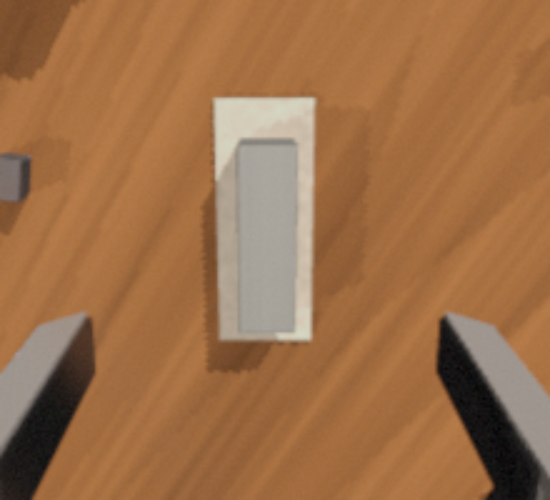

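Strip spans v≈139–236 and the bar's top v≈158–233, within about 1 mm of centred. Next, the short block.

Request:
step_arm --rows '[[[0,0,0],[0,0,0.21]],[[0,0,0],[0,0,0.21]],[[0,0,0],[0,0,0.21]],[[0,0,0],[0,0,0.21]],[[0,0,0],[0,0,0.21]],[[0,0,0],[0,0,0.2]],[[0,0,0],[0,0,0]],[[0.4,-0.05,0.02],[0,0,0]],[[0.7,-0.1,0.02],[0,0,0]],[[0.9,-0.12,0.02],[0,0,0]],[[0.9,-0.12,0.02],[0,0,0]],[[0.8,-0.11,0.02],[0,0,0]],[[0.6,-0.08,0.02],[0,0,0]],[[0.3,-0.04,0.03],[0,0,0]],[[0.13,-0.02,0],[0,0,0]],[[0,0,0],[0,0,0]],[[0,0,0],[0,0,0]]]'

```text
t: 35.08
tcp_pos: [0.6705, -0.0053, 0.121]
tcp_rot: [[0.411, 0.912, -0.0], [0.912, -0.411, -0.0], [-0.0, 0.0, -1.0]]
ft_force: [-0.4, -0.4, -0.4]
width: 0.999
gripper_force: 0.0
```

Run:
```python
from h import *
s,im,K,T,b=look((.669,-.0035,.024),"w13")
go(s,(.669,-.0035,.005),-24)
```

```text
exp px [253. 195.] c [ 0.6728 -0.0017] rc [ 0.6728 -0.0025] ang 65.0 sz [44. 24.]
pos [ 0.6705 -0.0053  0.121 ] yaw -24.2 t 35.08 | turn z -0.005 shift [ 0.021 -0.042  2.321]
```

View pics/w13.png

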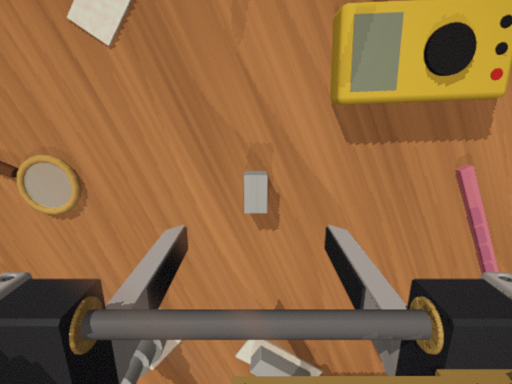

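Block at (256,193), aligned; multimeter is well clear of the right finger.

Request:
step_arm --rows '[[[0.03,0.02,0.4],[0,0,0]],[[0,0,0.6],[0,0,0]],[[0,0,0.6],[0,0,0]],[[0,0,0.4],[0,0,0]],[[0,0,0.2],[0,0,0]],[[0,0,0.1],[0,0,0]],[[0,0,0],[0,0,0]]]'

```text
t: 36.0
tcp_pos: [0.6725, -0.0035, 0.0064]
tcp_rot: [[0.41, 0.912, 0.001], [0.912, -0.41, -0.0], [0.0, 0.001, -1.0]]
ft_force: [0.2, -0.2, 1.4]
width: 1.0
gripper_force: 0.0
```

Request:
step_arm --rows '[[[0,0,0],[0,0,0]],[[0,0,0],[0,0,0]],[[0,0,0],[0,0,0]],[[0,0,0],[0,0,0]],[[0,0,0],[0,0,0]],[[0,0,0],[0,0,0]],[[0,0,0],[0,0,0]],[[0,0,0],[0,0,0]],[[0,0,0],[0,0,0]]]' --claw 255 --grip_force 30

```text
t: 37.12
tcp_pos: [0.6719, -0.0032, 0.0059]
tcp_rot: [[0.41, 0.912, -0.001], [0.912, -0.41, 0.0], [-0.0, -0.001, -1.0]]
ft_force: [-0.9, 1.1, 0.8]
width: 0.251
gripper_force: 30.0
```

Request:
step_arm --rows '[[[0,0,-0.3],[0,0,0]],[[0,0,-0.6],[0,0,0]],[[0,0,-0.5],[0,0,0]],[[0,0,-0.2],[0,0,0]],[[0,0,0],[0,0,0]]]'

```text
t: 37.75
tcp_pos: [0.6726, -0.0034, 0.0868]
tcp_rot: [[0.41, 0.912, 0.002], [0.912, -0.41, -0.0], [0.001, 0.002, -1.0]]
ft_force: [0.8, 0.2, -2.3]
width: 0.252
gripper_force: 30.0
```

Run:
```python
from h import *
s=read_state()
go(s,(.6192,.2155,.085),-57.6)
```

```text
pos [ 0.6726 -0.0034  0.0868] yaw -24.2 t 37.75 | turn z 0.742 shift [ 1.443 -4.268  0.031]
```

Request:
step_arm --rows '[[[0,0,0],[0,0,0.186]],[[0,0,0],[0,0,0.186]],[[0,0,0],[0,0,0.186]],[[0,0,0],[0,0,0.186]],[[0,0,0],[0,0,0]],[[0.12,-0.35,0],[0,0,0]],[[0.24,-0.7,0],[0,0,0]],[[0.3,-0.9,0],[0,0,0]],[[0.3,-0.9,0],[0,0,0]],[[0.24,-0.7,0],[0,0,0]],[[0.14,-0.45,0.01],[0,0,0]],[[0.1,-0.27,0.02],[0,0,0]],[[0,0,0],[0,0,0]],[[0,0,0],[0,0,0]]]'

```text
t: 39.5
tcp_pos: [0.6192, 0.2146, 0.0844]
tcp_rot: [[0.845, 0.534, 0.0], [0.534, -0.845, -0.001], [-0.0, 0.001, -1.0]]
ft_force: [0.2, -0.4, -1.1]
width: 0.252
gripper_force: 30.0
```

Run:
```python
from h import *
s,im,K,T=wrist();cv2.imwrite("pics/w14.png",im[:,:,::-1])
go(s,(.6192,.2155,.0089),-57.6)
a=np.radians(32.4);e=np.array([np.cos(a),np.sin(a)]);c=np.array([.6192,.2155])
for g in(0,.032):print(proj((*(c+g*e),.003),K,T))
print(proj(np.array(s["tcp_pos"])+[0,0,.018],K,T))
```

```text
pos [0.6192 0.2146 0.0844] yaw -57.7 t 39.5 | turn z -0.002 shift [ 0.01  -0.017  1.51 ]
[253.49117556 200.62356865]
[253.32044796 167.7987307 ]
[253.77737857 248.60835626]
```

View pics/w14.png

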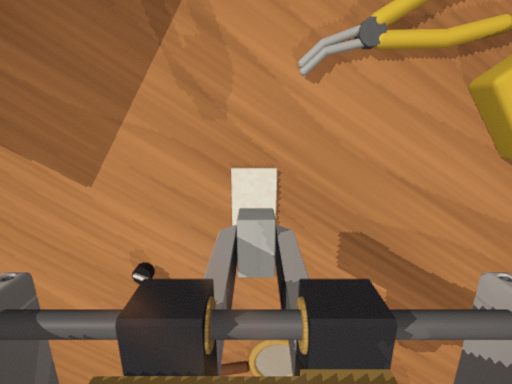

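Patch's far edge is at v=168 as predicted (u=254). The block is centred at about (256,247) as expected. Lower.

Request:
step_arm --rows '[[[0.01,-0.03,0.3],[0,0,0]],[[0,0,0.5],[0,0,0]],[[0,0,0.35],[0,0,0]],[[0,0,0.2],[0,0,0]],[[0,0,0.08],[0,0,0]],[[0,0,0.05],[0,0,0]],[[0,0,0.03],[0,0,0]],[[0,0,0.01],[0,0,0]],[[0,0,0],[0,0,0]],[[0,0,0],[0,0,0]]]'

```text
t: 40.8
tcp_pos: [0.6188, 0.2173, 0.0089]
tcp_rot: [[0.845, 0.535, 0.001], [0.535, -0.845, 0.0], [0.001, 0.0, -1.0]]
ft_force: [-0.2, -0.2, -1.0]
width: 0.251
gripper_force: 30.0
```

Request:
step_arm --rows '[[[0,0,0.008],[0,0,0]],[[0,0,0],[0,0,0]]]'

```text
t: 41.05
tcp_pos: [0.6188, 0.2173, 0.0089]
tcp_rot: [[0.845, 0.535, 0.001], [0.535, -0.845, 0.0], [0.001, 0.0, -1.0]]
ft_force: [-1.3, -0.0, 4.8]
width: 0.25
gripper_force: 30.0
```

Request:
step_arm --rows '[[[0,0,0],[0,0,0]],[[0,0,0],[0,0,0]],[[0,0,0],[0,0,0]],[[0,0,0],[0,0,0]]]' --claw 0

```text
t: 41.55
tcp_pos: [0.6184, 0.2172, 0.0079]
tcp_rot: [[0.845, 0.535, -0.0], [0.535, -0.845, -0.0], [-0.0, -0.0, -1.0]]
ft_force: [-1.3, 0.7, 0.0]
width: 0.641
gripper_force: 0.0
```

Request:
step_arm --rows '[[[0,0,-0.3],[0,0,0]],[[0,0,-0.6],[0,0,0]],[[0,0,-0.8],[0,0,0]],[[0,0,-0.8],[0,0,0]],[[0,0,-0.4],[0,0,0]],[[0,0,0],[0,0,0]],[[0,0,0],[0,0,0]]]'

```text
t: 42.42
tcp_pos: [0.6178, 0.217, 0.1525]
tcp_rot: [[0.845, 0.535, -0.001], [0.535, -0.845, -0.0], [-0.001, -0.0, -1.0]]
ft_force: [-0.3, 0.5, -0.4]
width: 0.998
gripper_force: 0.0
```

Run:
```python
from h import *
s,im,K,T=wrist();w=im[100:300,150:370]
t,_=get_image("scene");c=t[120:290,60:400]
out=np.vstack([cv2.resize(w,(330,300)),np.zeros((5,330,3),np.uint8)])
r=cv2.resize(c,(460,230));pic=np.zeros((305,795,3),np.uint8);pic[:305,:330]=out;pic[:230,335:]=r
cv2.imwrite("pics/w15.png",pic[:,:,::-1]);print(s["tcp_pos"],s["t"])
```

```text
[0.61782366 0.21702752 0.15253545] 42.425
```

View pics/w15.png

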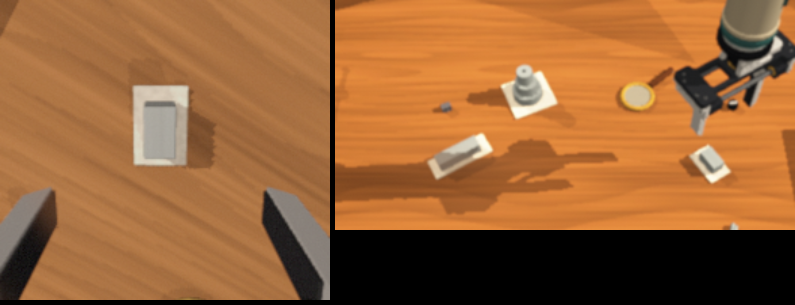

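The block sits centred on its patch at left (160,130). At right, the stack (525,85), bar (460,155) and block (712,160) are all in place, and the magnifier is undisturbed. Handing in.

```bash
python3 -c "
from workcell import *
print(finish_job())"
```

```text
the job is handed in; nothing more can be done
None
```

The job was handed in at about 42 s: slugs stacked on the square patch, bar on the strip and block on the small patch, all centred to within about 3 mm by the camera checks, magnifier not touched; no verdict was returned.

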